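# Trace the bell template with the follower stylus

### The arm

A 6-joint arm with a two-finger parallel gripper is mounted at the origin on the work surface. World frame = base frame: x ahead of the robot, y to its left, z up, the work surface at z = 0. Lengths are in m, angles in degrees, forces in N, time in s.
With the tool pointing down it reaches from about 0.25 to 0.725 m from the base axis. Payload 4 kg.
Tool frame: the origin (TCP) lies at the very end of the fingers, on their centre line; the grasp point (between the pads) lies 19 mm behind it; z points along the fingers, y is the line along which they close (so a half turn about z gives the same grasp; the last joint's range is limited). The gripper opens to 85 mm and grips with 20 to 120 N. Pads are 22 mm wide; open, the fingers measure 114 mm over their backs; the gripper's body (76 mm by 85 mm) begins 54 mm behind the grasp point. The pads swing forward as they close: fully open they stand 13 mm farther back than shut.
Start: joints at [70.76, 13.785, 0.286, 76.501, 0, 90], TCP at [0.165, 0.472, 0.231] pointing down, gripper open.
Joint ranges: [-155.79, 155.79], [-60.16, 107.12], [-62.33, 73.08], [-114, 123.19], [-81.49, 82.49], [-180, 180]. Speed limits (degrees/s): [159.86, 159.86, 180, 180, 180, 180].

### API

Orientations are given as [roll, pitch, yaw] about the fixed x, y, z axes, in that order (R = Rz(yaw) Ry(pitch) Rx(roll)).
In Python, from plant import ctrl, viewer, finish_job gives the robot as it stands.
- The arm moves only by the tool servo_tool, never from a script. Its argument "targets" is a list that holds one entry, the list of rows, each a list of 7 numbers: the turn, a rotation vector about the tool's x, y, z normalised to -1 to 1, where 1 is 60 degrees, then the shift along the tool's x, y, z normalised to -1 to 1, where 1 is 0.25 m, then the closure, from -1 (fully open) to 1 (shut). In form: [[[wx, wy, wz, x, y, z, claw], ...]]. A call has 1 to 20 rows; each row is the pose to reach, as a shift and turn from the pose commanded when the call began, along the tool's axes at that moment; what a row does not reach only later rows make up. A row lasts 1/8 s, in which the tool goes at most 62.5 mm and 10.7 degrees, less where a joint would pass 70% of its speed; a pose out of reach is approached as far as the arm can. A call with a number of a shift or a turn outside -1 to 1 is refused whole. A call with a gripper value outside its range is refused whole. The fingers move at their own pace and stop on an object; "force" is the grip in N (left out, the last holds). Time passes only in rows, so rows that repeat a pose let the fingers close. It gives the time, the measured TCP pose, the force, the opening and the grip force at its end, in the units of the state.
- ctrl.sense(): the state, without advancing time (a new reading comes with each control period).
- viewer.camera(name): name is "scene" or "side" or "wrist"; returns a dict with "pixels" (384x512x3 uint8, blue, green, red), "fov_y" (degrees; the focal length in pixels is half the picture's height over the tangent of half this angle, whatever the lens; pixels are square), "cx", "cy" (the principal point, pixels), "cam_to_world" (4x4, takes a point from camera to world coordinates); the wrist camera has in their place "hand_eye" (4x4, takes a point from camera to tool coordinates, whose origin is the TCP and whose axes are the flange's). Camera axes: x right, y down, z forward; pixel columns grow to the right and rows downward; lengths in m; the calibration is good to about 2 mm. A picture is of the moment at which its call begins: read the wrist's pose just before it. There is no depth.
- finish_job(): hands the job in; it is judged then, once.
The state is a dict: "clock": time; "qpos": joint angles; "qvel": joint speeds; "effort": joint torques, N m; "eef_pos": TCP position; "tool_rot": TCP orientation; "ft_force": force on the tool from outside, world axes, zero at the start; "moment": the same for the moment, N m; "finger_gap": finger opening in m; "gripper_force": force on a finger pad.
Only numpy, scipy, OpenCV 4.12 (cv2) and the standard library are available. Lean on these libraries where they do the work, as an engineer would, in place of code of your own. Each camera call takes 0.05 s, during which the arm holds its last target. There are 200 camera calls.

### The job

Stand the clarinet barrel that blocks the template upright in the empty tray. Then take the stylus from its sloping rest, stand it upright on the board clear of the template and let go, take it again by the handle from above, and run its foot along the curved edge in one pass from the narrow (set back) end to the wide (flared) end, never losing contact, pressing the sprung template back a few millimetres without driving it to its stop. Leave the stylus standing upright on the board off the template, and do not disturb the hammer, bell or pliers.

Things in the scene. Friction and masses are not known exactly. Their poses are not given: they have to be found in the camera images.
- fixture: Fixed tracing fixture: wooden board 220 (x) by 260 (y) by 18 mm thick, bearing a sprung aluminium template 12 mm thick (its z 19 to 31 mm) over its far (+x) half, a 38 mm high bar behind. Origin: centre of the board's underside, z up. The curved edge faces the robot (-x); see wide_end for its shape. A pass runs with the foot's centre from y -75 to y +75 mm, on the -x side, 15 mm (foot radius) off the edge.
- template (a joint): How far the template is pressed back along the fixture's +x, in m: 0 at rest, stop at 0.012. A spring of 0.6 N per mm returns it to 0 (light damping, hardly any friction): 3 to 5 mm is a good pressure.
- narrow_end (a point): Upper corner of the template at the narrow end of the curved edge (fixture x 20, y -90, z 31 mm with the template at rest); moves with the template; axes as the fixture.
- wide_end (a point): Upper corner of the template at the wide end of the edge (fixture x -18, y 90, z 31 mm at rest); moves with the template; axes as the fixture. Edge at rest in the fixture's frame, y:x in mm, a smooth curve through -90:20.0, -80:19.7, -70:17.6, -60:13.8, -50:10.6, -40:10.4, -30:13.3, -20:17.7, -10:21.7, -0:23.5, 10:22.4, 20:18.7, 30:13.0, 40:5.8, 50:-1.9, 60:-9.0, 70:-14.4, 80:-17.4, 90:-18.0.
- stylus: Follower stylus, loose, 95 mm long, 160 g: round steel foot 30 mm in diameter, 16 mm high, then a plain wooden handle 20 mm in diameter to the end. Origin at the centre of the foot's underside, z along the handle away from the foot. Centre of mass about 23 mm up. Starts leaning in the rest at 45 degrees; stands by itself on its foot.
- rest: Dark wooden rest, fixed, base 100 (x) by 70 mm (y), z up, origin at the centre of its underside. The stylus leans in its x-z plane: foot underside centre at x -25, z 40 mm, handle rising at 45 degrees towards +x to x 42, z 107 mm. Bed and cheeks, 32 mm wide, hold the handle 26 to 48 mm from the foot's underside; the rest of it is free. The stylus lifts straight up or along its handle.
- barrel: Clarinet barrel, loose, black with two metal end rings: upright, 60 mm high, 34 mm in diameter at its middle, 31 mm at its two necks 10 mm from either end, 60 to 130 g. Origin at the centre of its underside, z along its axis. Starts standing on the base board in the way, close to the curved edge.
- tray: Empty square wooden parts tray, fixed, 130 by 130 mm, 25 mm high, walls and floor 5 mm thick. Origin at the centre of its underside, z up.
- hammer: Hammer lying on the bench to the right; bystander. Origin underneath, x along the handle towards the head.
- bell: Clarinet bell, black, standing on its flare (76 mm), 98 mm high; bystander. Origin at the centre of its underside.
- pliers: Pliers lying on the bench, 130 mm long; bystander. Origin underneath near the pivot.
Mind the look-alikes: they are no part of the job. There is more than one size of the stylus; the one meant has the size given above.

How it is judged (in metres and radians):
On the way, in this order (a step that is already met when the one before it is completed fails the run):
1. the barrel stands upright in the tray, let go (x of barrel in the frame of tray between -0.05 and 0.05 m and y of barrel in the frame of tray between -0.05 and 0.05 m and z of barrel in the frame of tray between 0 and 0.012 m and angle between barrel's own z axis and vertical below 0.15 rad and contact force between barrel and the fingers below 0.05 N), for 0.2 s.
2. the stylus stands upright on its foot on the base board, let go, the template untouched (x of stylus in the frame of fixture between -0.11 and 0.08 m and y of stylus in the frame of fixture between -0.13 and 0.13 m and z of stylus in the frame of fixture between 0.014 and 0.022 m and angle between stylus's own z axis and vertical below 0.1 rad and contact force between stylus and the fingers below 0.05 N and value of joint template below 0.0005 m and linear speed of stylus below 0.02 m/s), for 0.2 s.
3. foot in contact at the narrow end (foot centre at y = -90 to -64 mm of the fixture), the template pressed back more than 0.8 mm by the upright stylus (y of stylus in the frame of fixture between -0.09 and -0.064 m and x of stylus in the frame of fixture above -0.0037 m and z of stylus in the frame of fixture below 0.028 m and angle between stylus's own z axis and vertical below 0.2 rad and value of joint template above 0.0008 m), for 0.04 s.
4. foot in contact at the 1 of 7 of the way (foot centre at y = -56 to -44 mm of the fixture), the template pressed back more than 0.8 mm by the upright stylus (y of stylus in the frame of fixture between -0.056 and -0.044 m and x of stylus in the frame of fixture above -0.0079 m and z of stylus in the frame of fixture below 0.028 m and angle between stylus's own z axis and vertical below 0.2 rad and value of joint template above 0.0008 m), for 0.04 s.
5. foot in contact at the 2 of 7 of the way (foot centre at y = -36 to -24 mm of the fixture), the template pressed back more than 0.8 mm by the upright stylus (y of stylus in the frame of fixture between -0.036 and -0.024 m and x of stylus in the frame of fixture above -0.0071 m and z of stylus in the frame of fixture below 0.028 m and angle between stylus's own z axis and vertical below 0.2 rad and value of joint template above 0.0008 m), for 0.04 s.
6. foot in contact at the 3 of 7 of the way (foot centre at y = -16 to -4 mm of the fixture), the template pressed back more than 0.8 mm by the upright stylus (y of stylus in the frame of fixture between -0.016 and -0.004 m and x of stylus in the frame of fixture above 0 m and z of stylus in the frame of fixture below 0.028 m and angle between stylus's own z axis and vertical below 0.2 rad and value of joint template above 0.0008 m), for 0.04 s.
7. foot in contact at the 4 of 7 of the way (foot centre at y = 4 to 16 mm of the fixture), the template pressed back more than 0.8 mm by the upright stylus (y of stylus in the frame of fixture between 0.004 and 0.016 m and x of stylus in the frame of fixture above 0.0009 m and z of stylus in the frame of fixture below 0.028 m and angle between stylus's own z axis and vertical below 0.2 rad and value of joint template above 0.0008 m), for 0.04 s.
8. foot in contact at the 5 of 7 of the way (foot centre at y = 24 to 36 mm of the fixture), the template pressed back more than 0.8 mm by the upright stylus (y of stylus in the frame of fixture between 0.024 and 0.036 m and x of stylus in the frame of fixture above -0.0131 m and z of stylus in the frame of fixture below 0.028 m and angle between stylus's own z axis and vertical below 0.2 rad and value of joint template above 0.0008 m), for 0.04 s.
9. foot in contact at the 6 of 7 of the way (foot centre at y = 44 to 56 mm of the fixture), the template pressed back more than 0.8 mm by the upright stylus (y of stylus in the frame of fixture between 0.044 and 0.056 m and x of stylus in the frame of fixture above -0.0271 m and z of stylus in the frame of fixture below 0.028 m and angle between stylus's own z axis and vertical below 0.2 rad and value of joint template above 0.0008 m), for 0.04 s.
10. foot in contact at the wide end (foot centre at y = 64 to 90 mm of the fixture), the template pressed back more than 0.8 mm by the upright stylus (y of stylus in the frame of fixture between 0.064 and 0.09 m and x of stylus in the frame of fixture above -0.036 m and z of stylus in the frame of fixture below 0.028 m and angle between stylus's own z axis and vertical below 0.2 rad and value of joint template above 0.0008 m), for 0.04 s.
At the end, for the whole second after the job is handed in: Barrel upright (tilt under 0.15 rad) in the tray, within 50 mm of its centre along both sides; stylus upright (under 0.1 rad) with its foot on the base board; both let go and at rest; template sprung back to within 0.6 mm of rest (all of step 1 and x of stylus in the frame of fixture between -0.11 and 0.08 m and y of stylus in the frame of fixture between -0.13 and 0.13 m and z of stylus in the frame of fixture between 0.014 and 0.022 m and angle between stylus's own z axis and vertical below 0.1 rad and contact force between stylus and the fingers below 0.05 N and linear speed of each of stylus, barrel below 0.02 m/s and value of joint template below 0.0006 m); the robot touches nothing.
It fails at once if the foot, down beside the edge between the two ends (centre at y -55 to 55 mm of the fixture, within about 5 mm of touching), loses contact with the template (z of stylus in the frame of fixture below 0.028 m and value of joint template below 0.0002 m and ((y of stylus in the frame of fixture between -0.055 and -0.045 m and x of stylus in the frame of fixture between -0.0099 and 0.06 m) or (y of stylus in the frame of fixture between -0.045 and -0.035 m and x of stylus in the frame of fixture between -0.0099 and 0.06 m) or (y of stylus in the frame of fixture between -0.035 and -0.025 m and x of stylus in the frame of fixture between -0.0089 and 0.06 m) or (y of stylus in the frame of fixture between -0.025 and -0.015 m and x of stylus in the frame of fixture between -0.0059 and 0.06 m) or (y of stylus in the frame of fixture between -0.015 and -0.005 m and x of stylus in the frame of fixture between -0.0015 and 0.06 m) or (y of stylus in the frame of fixture between -0.005 and 0.005 m and x of stylus in the frame of fixture between 0.0025 and 0.06 m) or (y of stylus in the frame of fixture between 0.005 and 0.015 m and x of stylus in the frame of fixture between -0.0006 and 0.06 m) or (y of stylus in the frame of fixture between 0.015 and 0.025 m and x of stylus in the frame of fixture between -0.0068 and 0.06 m) or (y of stylus in the frame of fixture between 0.025 and 0.035 m and x of stylus in the frame of fixture between -0.0143 and 0.06 m) or (y of stylus in the frame of fixture between 0.035 and 0.045 m and x of stylus in the frame of fixture between -0.0219 and 0.06 m) or (y of stylus in the frame of fixture between 0.045 and 0.055 m and x of stylus in the frame of fixture between -0.0285 and 0.06 m))).
It fails at once if the template is driven to its stop (pressed back more than 11 mm) (value of joint template above 0.011 m).
It fails at once if the hammer is moved by more than 30 mm (distance of hammer from where it was at the start of the episode above 0.03 m).
It fails at once if the bell is moved by more than 30 mm (distance of bell from where it was at the start of the episode above 0.03 m).
It fails at once if the pliers is moved by more than 30 mm (distance of pliers from where it was at the start of the episode above 0.03 m).
It also fails if it takes over 72 s, if anything falls off the work surface, if the arm or the gripper's body presses on something with over 40 N, if the wrist force passes 120 N, or if a joint passes its speed limit or range.

## Working session

There is one attempt and no reset: what is moved stays moved. The work goes in short steps, Python scripts to look and compute and a tool call to move; the robot and the scene stay as the last step left them, time stands still between calls to the robot, and variables do not carry over. Pictures are saved under pics/ and viewed, at most 10 in all, crops included, and the job is handed in when it is done.

Besides the shell and the picture viewer there is one more tool, called after "Call:" in YAML: its name, and indented under it one key for each argument. servo_tool: Moves the arm, as the interface text tells. Its arguments: {"type":"object","properties":{"targets":{"type":"array"},"force":{"type":"number"}},"required":["targets"]}

```bash
mkdir -p pics; cat > h.py <<'E'
import numpy as np, cv2
from plant import ctrl, viewer, finish_job
from scipy.spatial.transform import Rotation as R
def cam(n):
    s=ctrl.sense(); c=viewer.camera(n); im=np.array(c['pixels']); f=im.shape[0]/2/np.tan(np.radians(c['fov_y']/2))
    if n=='wrist':
        T=np.eye(4);T[:3,:3]=R.from_euler('xyz',s['tool_rot'],degrees=True).as_matrix();T[:3,3]=s['eef_pos'];T=T@np.array(c['hand_eye'])
    else: T=np.array(c['cam_to_world'])
    return im,(f,c['cx'],c['cy'],T)
def ray(K,u,v):
    f,cx,cy,T=K; d=T[:3,:3]@np.array([(u-cx)/f,(v-cy)/f,1]); return T[:3,3],d/np.linalg.norm(d)
def onz(K,u,v,z):
    o,d=ray(K,u,v); return o+d*(z-o[2])/d[2]
def tri(r1,r2):
    (a,d),(b,e)=r1,r2; t=np.linalg.lstsq(np.c_[d,-e],b-a,rcond=None)[0]; p,q=a+t[0]*d,b+t[1]*e
    return (p+q)/2,np.linalg.norm(p-q)
def proj(K,p):
    f,cx,cy,T=K; q=T[:3,:3].T@(np.asarray(p)-T[:3,3]); return np.array([f*q[0]/q[2]+cx,f*q[1]/q[2]+cy])
E
python3 - <<'E'
from h import *
import pickle
np.set_printoptions(precision=4,suppress=True)
print(ctrl.sense())
D={}
for n in ['scene','side','wrist']:
    im,K=cam(n); cv2.imwrite(f'pics/{n}0.png',im); D[n]=K; print(n,K[:3],K[3])
pickle.dump(D,open('K.pkl','wb'))
a=cv2.imread('pics/scene0.png');cv2.imwrite('pics/scene0b.png',cv2.resize(a,(800,600)))
a=cv2.imread('pics/side0.png');cv2.imwrite('pics/side0b.png',cv2.resize(a,(800,600)))
E
```

```text
{'clock': 0.0, 'qpos': array([70.7612, 13.831 ,  0.2139, 76.5017, -0.0001, 89.999 ]), 'qvel': array([-0.0718, -0.0336, -0.0363, -0.011 ,  0.0001,  0.0097]), 'effort': array([ -0.0002, -37.2322,  25.2407,   0.0168,   0.0001,  -0.    ]), 'eef_pos': array([0.1645, 0.4715, 0.2304]), 'tool_rot': array([-179.8812,    0.0001,  160.7622]), 'ft_force': array([-0.0487,  0.6996, -1.1049]), 'moment': array([ 0.0297, -0.0256, -0.0185]), 'gripper_force': 0.0, 'finger_gap': 0.08544990005102723}
scene (np.float64(484.0154816761497), 264.7314486963165, 193.03171589877144) [[-0.5931  0.6063 -0.5298  1.1866]
 [ 0.8051  0.4464 -0.3904  0.4438]
 [-0.0002 -0.6581 -0.7529  1.0213]
 [ 0.      0.      0.      1.    ]]
side (np.float64(496.68966367686636), 249.7708092145909, 187.2631745025689) [[-0.9619 -0.1632  0.2194  0.1924]
 [-0.2724  0.5012 -0.8213  1.0822]
 [ 0.0241 -0.8498 -0.5265  0.7836]
 [ 0.      0.      0.      1.    ]]
wrist (np.float64(338.3274548209575), 253.38430160954414, 192.45266211333532) [[ 0.3298  0.8954  0.2992  0.0888]
 [ 0.944  -0.3122 -0.1064  0.4996]
 [-0.0018  0.3175 -0.9482  0.3734]
 [ 0.      0.      0.      1.    ]]
```

View pics/scene0b.png

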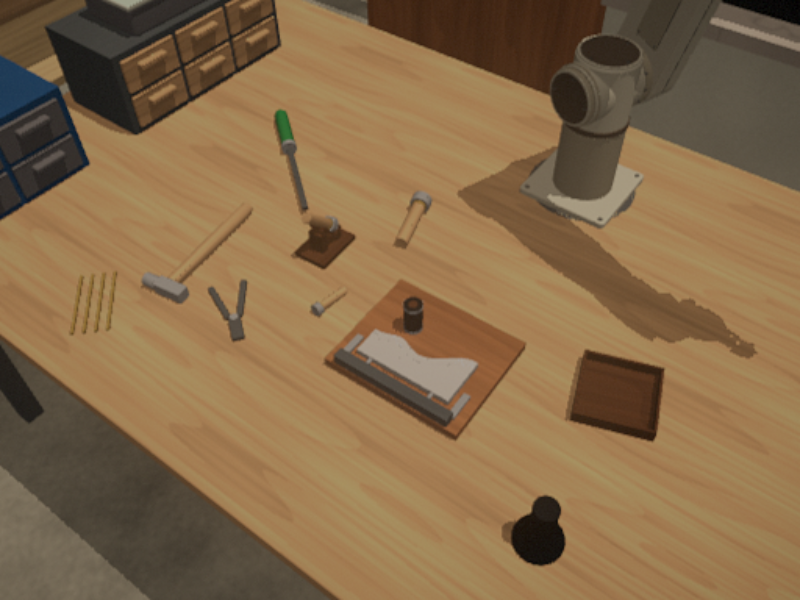

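View pics/side0b.png

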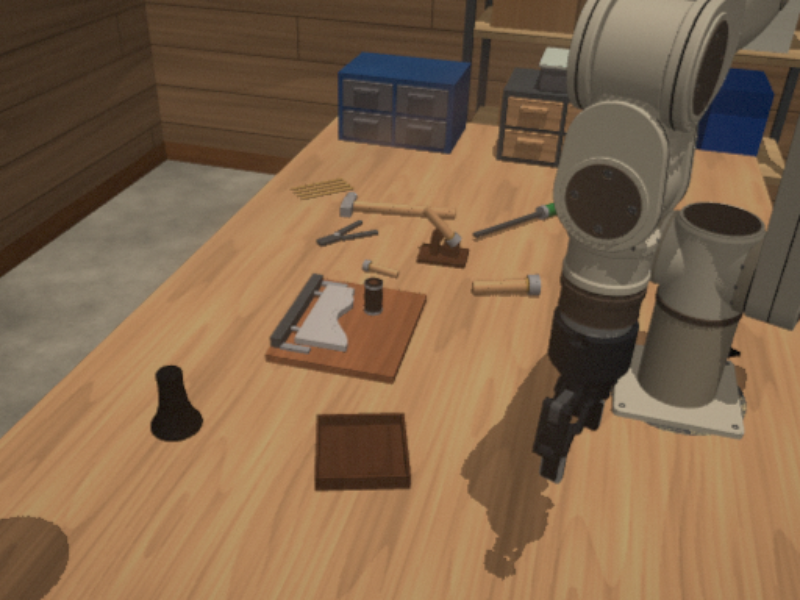

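Scene view (800-px scale): the barrel stands at (413,315) on the board, whose corners are (402,281), (524,347), (456,433) and (326,360). The tray is at (618,395) and the bell at (540,530).

Stylus candidates:
- The one leaning in the rest, at (322,225).
- A small one lying at (328,302).
- A large one lying at (413,218).

I choose the one in the rest, and will check its size in a close crop.

```bash
python3 - <<'E'
from h import *
import pickle
np.set_printoptions(precision=4,suppress=True)
D=pickle.load(open('K.pkl','rb')); S,I=D['scene'],D['side']; k=.64
def both(n,a,b):
    p,e=tri(ray(S,*np.array(a)*k),ray(I,*np.array(b)*k)); print(n,p,'err',round(e,4))
both('barrel top',(413,303),(374,283)); both('barrel bot',(413,327),(374,308))
both('bd near narrow',(402,282),(425,294));both('bd near wide',(524,346),(392,378));both('bd far wide',(456,432),(269,358))
both('big a',(402,243),(475,288));both('big b',(422,198),(537,285))
both('small a',(317,309),(366,267));both('small b',(346,292),(397,274))
both('bell top',(546,508),(172,370))
for n,l in {'S':[(587,352),(663,370),(655,437),(572,418)],'I':[(316,415),(405,414),(409,484),(316,487)]}.items():
    print('tray',n,[onz(S if n=='S' else I,u*k,v*k,.025) for u,v in l])
print('rest S z.008',[onz(S,u*k,v*k,.008) for u,v in [(296,250),(321,263),(354,236),(330,222)]])
print('rest I',[onz(I,u*k,v*k,.008) for u,v in [(418,262),(465,265),(469,249),(424,243)]])
for n,(x0,y0,x1,y1) in {'scene':(180,120,250,210),'side':(225,115,345,205)}.items():
    a=cv2.imread(f'pics/{n}0.png')[y0:y1,x0:x1]; a=cv2.resize(a,None,fx=4.4,fy=4.4,interpolation=cv2.INTER_CUBIC);a=cv2.convertScaleAbs(a,alpha=1.5)
    cv2.imwrite(f'pics/{n}c.png',a); print(a.shape)
a=cv2.imread('pics/scenec.png');b=cv2.imread('pics/sidec.png')
h=396; cv2.imwrite('pics/crop1.png',np.hstack([cv2.resize(a,(int(a.shape[1]*.85),int(h*.85))),cv2.resize(b,(int(b.shape[1]*.85),int(h*.85)))]))
E
```

```text
barrel top [ 0.5239 -0.0459  0.0748] err 0.0003
barrel bot [ 0.5254 -0.0455  0.019 ] err 0.0065
bd near narrow [ 0.45   -0.1258  0.0155] err 0.007
bd near wide [0.4421 0.1267 0.009 ] err 0.0039
bd far wide [0.6511 0.1307 0.0074] err 0.0025
big a [ 0.3654 -0.1893  0.0088] err 0.0046
big b [ 0.2505 -0.2253  0.019 ] err 0.0009
small a [ 0.5887 -0.2087  0.0071] err 0.0012
small b [ 0.5234 -0.1973  0.0062] err 0.0058
bell top [0.7198 0.3143 0.0968] err 0.0073
tray S [array([0.4048, 0.2236, 0.025 ]), array([0.3645, 0.34  , 0.025 ]), array([0.4881, 0.3825, 0.025 ]), array([0.5328, 0.2652, 0.025 ])]
tray I [array([0.5194, 0.2625, 0.025 ]), array([0.3945, 0.221 , 0.025 ]), array([0.3532, 0.3558, 0.025 ]), array([0.4691, 0.3972, 0.025 ])]
rest S z.008 [array([ 0.5012, -0.3379,  0.008 ]), array([ 0.4991, -0.2773,  0.008 ]), array([ 0.4067, -0.2737,  0.008 ]), array([ 0.404 , -0.3366,  0.008 ])]
rest I [array([ 0.4941, -0.2587,  0.008 ]), array([ 0.4006, -0.2766,  0.008 ]), array([ 0.4057, -0.3461,  0.008 ]), array([ 0.5019, -0.3421,  0.008 ])]
(396, 308, 3)
(396, 528, 3)
```

View pics/crop1.png

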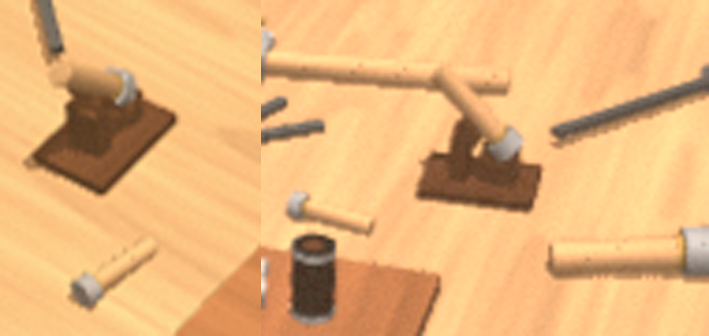

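The crops show the stylus leaning in its rest, with the foot at (123,85) in the scene crop facing the robot and the handle rising away. The small look-alike lies at (115,270) and is about 66 mm long; the large one lies to the right of the side crop and is about 120 mm. The one in the rest fits the 95 mm size.

I'll write a helper for the move numbers and go above the barrel.

```bash
cat > mv.py <<'E'
import sys,numpy as np
from scipy.spatial.transform import Rotation as R
# mv.py  x0 y0 z0 r p y   x1 y1 z1 r p y  -> row numbers (chain of targets)
a=np.array(sys.argv[1:],float).reshape(-1,6)
R0=R.from_euler('xyz',a[0,3:],degrees=True)
for t in a[1:]:
    R1=R.from_euler('xyz',t[3:],degrees=True)
    print(np.round(np.degrees((R0.inv()*R1).as_rotvec())/60,4),np.round(R0.inv().apply(t[:3]-a[0,:3])/.25,4))
E
python3 mv.py .165 .472 .231 180 0 160.76  .30 .40 .25 180 0 100.76
python3 mv.py .30 .40 .25 180 0 100.76  .42 .19 .25 180 0 40.76
python3 mv.py .42 .19 .25 180 0 40.76 .50 -.03 .25 180 0 0
```

```text
[-0. -0.  1.] [-0.6047 -0.094  -0.076 ]
[ 0. -0.  1.] [-0.9148  0.3147  0.    ]
[ 0.     -0.      0.6793] [-0.3322  0.8755  0.    ]
```

Call:
servo_tool:
  targets:
    - [[0,0,1,-0.6047,-0.094,-0.076,-1],[0,0,1,-0.6047,-0.094,-0.076,-1],[0,0,1,-0.6047,-0.094,-0.076,-1],[0,0,1,-0.6047,-0.094,-0.076,-1],[0,0,1,-0.6047,-0.094,-0.076,-1],[0,0,1,-0.6047,-0.094,-0.076,-1]]
  force: 60

```text
clock: 0.9
eef_pos: [0.2998, 0.3997, 0.2499]
tool_rot: [-180.0, 0.0, 100.5]
ft_force: [0.7, 0.1, -0.2]
finger_gap: 0.0855
gripper_force: 0.0
```

Call:
servo_tool:
  targets:
    - [[0,0,1,-0.9148,0.3147,0,-1],[0,0,1,-0.9148,0.3147,0,-1],[0,0,1,-0.9148,0.3147,0,-1],[0,0,1,-0.9148,0.3147,0,-1],[0,0,1,-0.9148,0.3147,0,-1],[0,0,1,-0.9148,0.3147,0,-1],[0,0,1,-0.9148,0.3147,0,-1]]

```text
clock: 1.78
eef_pos: [0.4197, 0.1897, 0.25]
tool_rot: [-180.0, 0.0, 40.8]
ft_force: [-0.5, 0.6, -0.2]
finger_gap: 0.0855
gripper_force: 0.0
```

Call:
servo_tool:
  targets:
    - [[0,0,0.6793,-0.3322,0.8755,0,-1],[0,0,0.6793,-0.3322,0.8755,0,-1],[0,0,0.6793,-0.3322,0.8755,0,-1],[0,0,0.6793,-0.3322,0.8755,0,-1],[0,0,0.6793,-0.3322,0.8755,0,-1],[0,0,0.6793,-0.3322,0.8755,0,-1],[0,0,0.6793,-0.3322,0.8755,0,-1]]

```text
clock: 2.65
eef_pos: [0.4993, -0.0286, 0.2503]
tool_rot: [-180.0, 0.0, 0.2]
ft_force: [-0.2, -0.4, 0.5]
finger_gap: 0.0854
gripper_force: 0.0
```

```bash
python3 - <<'E'
from h import *
import pickle
np.set_printoptions(precision=4,suppress=True)
s=ctrl.sense();print(s['clock'],s['eef_pos'],s['tool_rot'],s['qpos'])
im,K=cam('wrist');cv2.imwrite('pics/w1.png',im);pickle.dump(K,open('Kw1.pkl','wb'));print(K[3])
cv2.imwrite('pics/w1b.png',cv2.resize(im,(800,600)))
print(proj(K,[.524,-.046,.078])/.64,proj(K,[.524,-.046,.018])/.64)
E
```

```text
2.65 [ 0.4993 -0.0286  0.2503] [-179.9839    0.0204    0.1808] [ -3.2907  13.3996   2.6166  79.2383   0.0148 176.5285]
[[ 0.0028 -0.9483 -0.3173  0.5822]
 [-1.     -0.0027 -0.0007 -0.0275]
 [-0.0002  0.3173 -0.9483  0.3932]
 [ 0.      0.      0.      1.    ]]
[426.5046 226.1431] [421.8748 210.5843]
```

View pics/w1b.png

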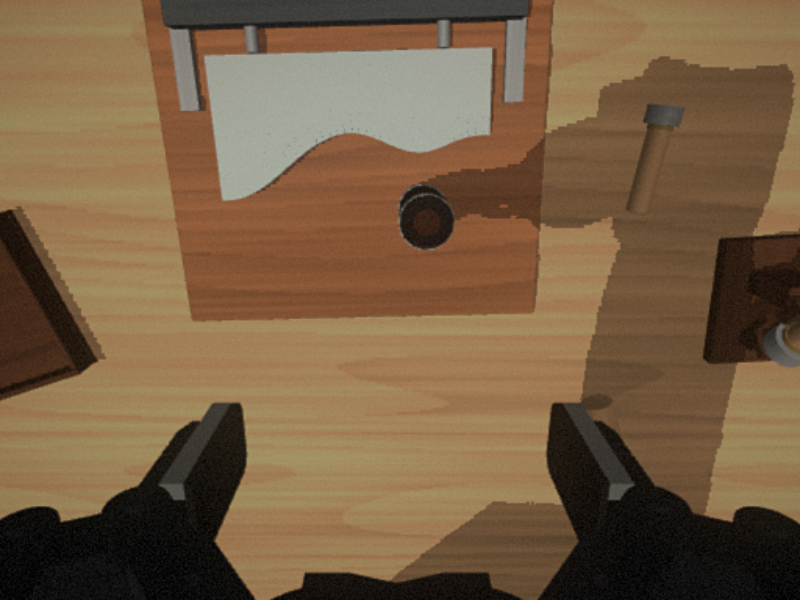

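Wrist view (800-px scale): the barrel top is at (427,222), the template's wide end at (225,200), its narrow end at (490,134), and the near board corners at (192,320) and (535,313). The rest is at the right, with the stylus foot at (785,345).

```bash
python3 - <<'E'
from h import *
import pickle
np.set_printoptions(precision=4,suppress=True)
K=pickle.load(open('Kw1.pkl','rb'));D=pickle.load(open('K.pkl','rb'))
k=.64
print('barrel top@.078',onz(K,427*k,222*k,.078))
print('tri top',tri(ray(K,427*k,222*k),ray(D['side'],374*k,283*k)),tri(ray(K,427*k,222*k),ray(D['scene'],413*k,302*k)))
w,n,a,b=[onz(K,u*k,v*k,z) for u,v,z in [(225,201,.031),(490,135,.031),(192,320.5,.018),(535,313,.018)]]
print('wide',w,'narrow',n,'board',a,b)
d=a-b;print('yaw board',np.degrees(np.arctan2(-d[0],d[1])),np.linalg.norm(d))
d=(w-n)[:2];print('len',np.linalg.norm(d),'yaw tmpl',np.degrees(np.arctan2(d[1],d[0])-np.arctan2(180,-38)))
E
python3 mv.py .50 -.03 .25 180 0 0  .524 -.0475 .11 180 0 10  .524 -.0475 .034 180 0 10
python3 mv.py .524 -.0475 .034 180 0 10  .524 -.0475 .15 180 0 10   .46 .12 .15 180 0 60
```

```text
barrel top@.078 [ 0.5265 -0.0462  0.078 ]
tri top (array([ 0.525 , -0.0468,  0.0737]), np.float64(0.0015163977825344028)) (array([ 0.5262, -0.0454,  0.0798]), np.float64(0.0018821202213089674))
wide [0.5321 0.0886 0.031 ] narrow [ 0.5754 -0.089   0.031 ] board [0.4404 0.1267 0.018 ] [ 0.4472 -0.1327  0.018 ]
yaw board 1.4992581272310772 0.25952639122320964
len 0.18275582963219808 yaw tmpl 1.786557182241778
[ 0.      0.     -0.1667] [0.096 0.07  0.56 ]
[ 0.      0.     -0.1667] [0.096 0.07  0.864]
[0. 0. 0.] [ 0.     0.    -0.464]
[ 0.      0.     -0.8333] [-0.1358 -0.7043 -0.464 ]
```

Call:
servo_tool:
  targets:
    - [[0,0,-0.1667,0.104,0.064,0.4,-1],[0,0,-0.1667,0.104,0.064,0.56,-1],[0,0,-0.1667,0.104,0.064,0.72,-1],[0,0,-0.1667,0.104,0.064,0.864,-1],[0,0,-0.1667,0.104,0.064,0.864,-1],[0,0,-0.1667,0.104,0.064,0.864,1],[0,0,-0.1667,0.104,0.064,0.864,1],[0,0,-0.1667,0.104,0.064,0.864,1],[0,0,-0.1667,0.104,0.064,0.864,1],[0,0,-0.1667,0.104,0.064,0.864,1],[0,0,-0.1667,0.104,0.064,0.864,1],[0,0,-0.1667,0.104,0.064,0.864,1]]
  force: 40

```text
clock: 4.2
eef_pos: [0.5272, -0.046, 0.0364]
tool_rot: [180.0, -0.2, 10.0]
ft_force: [-1.4, -0.4, 5.3]
finger_gap: 0.0319
gripper_force: 39.4
```

```bash
python3 mv.py .526 -.046 .034 180 0 10  .526 -.046 .144 180 0 10   .48 .16 .144 180 0 60
python3 mv.py .48 .16 .144 180 0 60  .441 .306 .144 180 0 60  .441 .306 .024 180 0 60 .441 .306 .0225 180 0 60  .441 .306 .14 180 0 60
```

```text
[0. 0. 0.] [ 0.    0.   -0.44]
[ 0.      0.     -0.8333] [-0.0381 -0.8434 -0.44  ]
[0. 0. 0.] [ 0.4278 -0.4271 -0.    ]
[0. 0. 0.] [ 0.4278 -0.4271  0.48  ]
[0. 0. 0.] [ 0.4278 -0.4271  0.486 ]
[0. 0. 0.] [ 0.4278 -0.4271  0.016 ]
```

Call:
servo_tool:
  targets:
    - [[0,0,0,0,0,-0.1,1],[0,0,0,0,0,-0.3,1],[0,0,0,0,0,-0.44,1],[0,0,-0.2,-0.03,-0.2,-0.44,1],[0,0,-0.4,-0.04,-0.4,-0.44,1],[0,0,-0.6,-0.038,-0.6,-0.44,1],[0,0,-0.8333,-0.038,-0.8435,-0.44,1],[0,0,-0.8333,-0.038,-0.8435,-0.44,1],[0,0,-0.8333,-0.038,-0.8435,-0.44,1]]

```text
clock: 5.32
eef_pos: [0.4796, 0.1609, 0.1449]
tool_rot: [180.0, -0.0, 60.0]
ft_force: [0.7, -0.7, -0.8]
finger_gap: 0.0319
gripper_force: 40.1
```

Call:
servo_tool:
  targets:
    - [[0,0,0,0.2,-0.2,0,1],[0,0,0,0.4278,-0.4271,0,1],[0,0,0,0.4278,-0.4271,0,1],[0,0,0,0.4278,-0.4271,0.15,1],[0,0,0,0.4278,-0.4271,0.3,1],[0,0,0,0.4278,-0.4271,0.4,1],[0,0,0,0.4278,-0.4271,0.45,1],[0,0,0,0.4278,-0.4271,0.47,1],[0,0,0,0.4278,-0.4271,0.482,1],[0,0,0,0.4278,-0.4271,0.482,1]]

```text
clock: 6.58
eef_pos: [0.4413, 0.3063, 0.0245]
tool_rot: [180.0, -0.1, 60.0]
ft_force: [0.9, -0.2, -0.8]
finger_gap: 0.0319
gripper_force: 40.2
```

Call:
servo_tool:
  targets:
    - [[0,0,0,0,0,0.004,1],[0,0,0,0,0,0.004,1],[0,0,0,0,0,0.004,-0.15],[0,0,0,0,0,0.004,-0.15],[0,0,0,0,0,0.004,-0.15],[0,0,0,0,0,0.004,-0.15],[0,0,0,0,0,-0.1,-0.15],[0,0,0,0,0,-0.3,-0.15],[0,0,0,0,0,-0.5,-0.15],[0,0,0,0,0,-0.65,-0.15],[0,0,0,0,0,-0.65,-0.15]]

```text
clock: 7.95
eef_pos: [0.4428, 0.3075, 0.1901]
tool_rot: [179.8, -0.4, 60.0]
ft_force: [-0.9, -0.1, -0.3]
finger_gap: 0.0492
gripper_force: 0.0
```

```bash
python3 - <<'E'
from h import *
np.set_printoptions(precision=4,suppress=True)
im,K=cam('scene');b,_=cam('wrist');cv2.imwrite('pics/c2.png',np.hstack([cv2.resize(im[190:310,330:460],(390,360),interpolation=cv2.INTER_CUBIC),cv2.resize(b,(400,300))[:,:].repeat(1,0) if 0 else cv2.resize(b,(400,360))]))
s=ctrl.sense();print(s['eef_pos'],s['qpos'],s['clock'])
E
python3 mv.py .441 .306 .185 180 0 60  .45 .03 .25 180 0 20
python3 mv.py .45 .03 .25 180 0 20  .43 -.2 .25 180 0 0
```

```text
[0.4407 0.306  0.1862] [ 34.78    19.2084   0.892   71.665    0.0016 154.778 ] 8.05
[ 0.     -0.      0.6667] [-0.9381  0.5832 -0.26  ]
[ 0.     -0.      0.3333] [-0.3898  0.8372  0.    ]
```

View pics/c2.png

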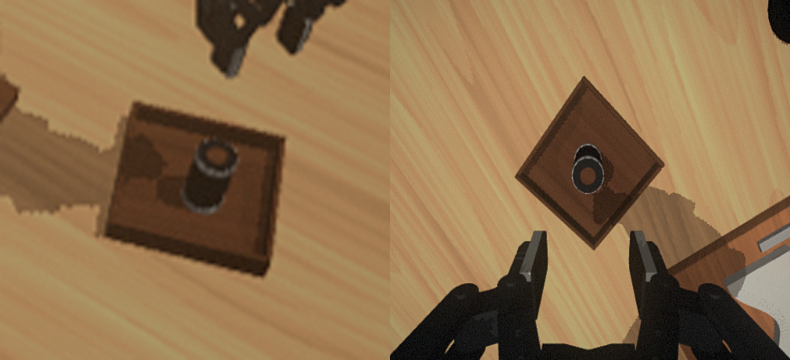

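The barrel stands upright near the middle of the tray: top at (217,152) in the left half, and at (588,175) within the tray outline in the right half. Next I'll view the fixture and the rest from above.

Call:
servo_tool:
  targets:
    - [[0,0,0.1,-0.1,0.06,-0.26,-1],[0,0,0.2,-0.3,0.18,-0.26,-1],[0,0,0.35,-0.5,0.31,-0.26,-1],[0,0,0.5,-0.7,0.43,-0.26,-1],[0,0,0.6667,-0.9381,0.5832,-0.26,-1],[0,0,0.6667,-0.9381,0.5832,-0.26,-1],[0,0,0.6667,-0.9381,0.5832,-0.26,-1],[0,0,0.6667,-0.9381,0.5832,-0.26,-1]]

```text
clock: 9.05
eef_pos: [0.4495, 0.0313, 0.2505]
tool_rot: [-180.0, 0.1, 20.1]
ft_force: [-0.1, -0.1, -0.8]
finger_gap: 0.0854
gripper_force: 0.0
```

```bash
cat > look.py <<'E'
import sys
from h import *
import pickle
np.set_printoptions(precision=4,suppress=True)
n=sys.argv[1]; im,K=cam('wrist');cv2.imwrite(f'pics/{n}.png',im);pickle.dump(K,open(f'K{n}.pkl','wb'));s=ctrl.sense();print(s['eef_pos'],s['tool_rot'],s['clock'])
E
python3 look.py w3
```

```text
[0.4496 0.0314 0.2508] [-179.9639    0.057    20.1564] 9.1
```

Call:
servo_tool:
  targets:
    - [[0,0,0.1,-0.12,0.25,0,-1],[0,0,0.2,-0.25,0.5,0,-1],[0,0,0.3333,-0.3898,0.8372,0,-1],[0,0,0.3333,-0.3898,0.8372,0,-1],[0,0,0.3333,-0.3898,0.8372,0,-1],[0,0,0.3333,-0.3898,0.8372,0,-1],[0,0,0.3333,-0.3898,0.8372,0,-1]]

```text
clock: 9.98
eef_pos: [0.4301, -0.1983, 0.2513]
tool_rot: [-180.0, 0.0, 0.2]
ft_force: [-0.3, -0.1, -0.9]
finger_gap: 0.0853
gripper_force: 0.0
```

```bash
python3 look.py w4; python3 -c "
import cv2;a=cv2.imread('pics/w4.png');b=cv2.imread('pics/w3.png');cv2.imwrite('pics/w4b.png',cv2.resize(a,(800,600)));cv2.imwrite('pics/w3b.png',cv2.resize(b,(800,600)))"
```

```text
[ 0.4301 -0.1984  0.2513] [-179.9886    0.0027    0.1657] 10.025
```

View pics/w4b.png

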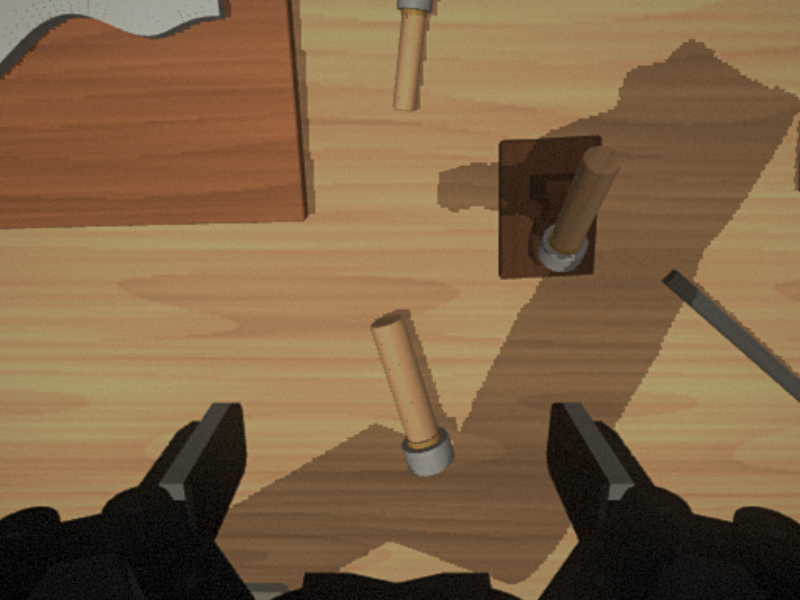

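View pics/w3b.png

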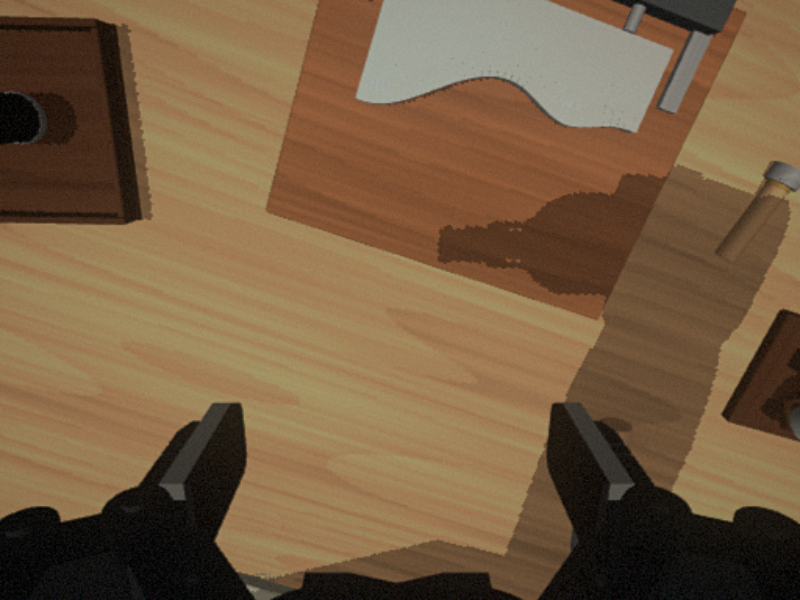

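In w4 the rest base corners are (500,141), (600,136), (594,272) and (499,278), the stylus handle end is (602,160) and the foot is (563,248). In w3 the template's wide corner is (358,99) and narrow corner (637,131); the near board corners are (267,211) and (600,319).

```bash
python3 - <<'E'
from h import *
import pickle
np.set_printoptions(precision=4,suppress=True)
L=lambda n:pickle.load(open(n,'rb'))
W1,W3,W4=L('Kw1.pkl'),L('Kw3.pkl'),L('Kw4.pkl');D=L('K.pkl');S,I=D['scene'],D['side'];k=.64
q=lambda K,u,v,z:onz(K,u*k,v*k,z)
for n,K,P in [('w1',W1,[(225,201),(490,135),(192,320.5),(535,313)]),('w3',W3,[(358,99),(637,131),(267,211),(600,319)])]:
    w,nn,a,b=[q(K,*p,z) for p,z in zip(P,[.031,.031,.018,.018])]
    d=(a-b);yaw=np.arctan2(-d[0],d[1]);c=np.cos(yaw);s=np.sin(yaw);M=np.array([[c,-s],[s,c]])
    mid=(a+b)[:2]/2+M@[.11,0]
    # template-based origin
    y2=np.arctan2((w-nn)[1],(w-nn)[0])-np.arctan2(180,-38)
    o2=(w+nn)[:2]/2-M@[.001,0]
    print(n,'yaw',np.degrees([yaw,y2]),'org board',mid,'org tmpl',o2)
print('tri wide',tri(ray(W1,225*k,201*k),ray(W3,358*k,99*k)),'narrow',tri(ray(W1,490*k,135*k),ray(W3,637*k,131*k)))
r=[q(W4,*p,.008) for p in [(500,141),(600,136),(594,272),(499,278)]];print('rest',r,np.mean(r,0))
g=ray(W4,602*k,160*k)
print('end',tri(g,ray(S,196,140.6)),tri(g,ray(I,272.3,134.5)),tri(ray(S,196,140.6),ray(I,272.3,134.5)), onz(W4,602*k,160*k,.107))
g=ray(W4,563*k,248*k)
print('foot mid',tri(g,ray(S,213.4,143)),tri(g,ray(I,290,153.2)),onz(W4,563*k,248*k,.046))
E
```

```text
w1 yaw [1.4993 1.7866] org board [ 0.5538 -0.0001] org tmpl [ 0.5528 -0.0002]
w3 yaw [1.7535 2.0538] org board [ 0.5545 -0.0002] org tmpl [ 0.5539 -0.0004]
tri wide (array([0.5327, 0.088 , 0.0333]), np.float64(0.0004832742759884235)) narrow (array([ 0.576 , -0.0881,  0.034 ]), np.float64(0.0013128348783226036))
rest [array([ 0.5018, -0.27  ,  0.008 ]), array([ 0.5054, -0.3395,  0.008 ]), array([ 0.4071, -0.3472,  0.008 ]), array([ 0.4022, -0.2757,  0.008 ])] [ 0.4541 -0.3081  0.008 ]
end (array([ 0.4939, -0.3079,  0.097 ]), np.float64(0.0031497598686414663)) (array([ 0.495 , -0.3075,  0.1018]), np.float64(3.052201190621594e-05)) (array([ 0.4952, -0.3042,  0.1018]), np.float64(0.003365989313701726)) [ 0.4953 -0.3056  0.107 ]
foot mid (array([ 0.4302, -0.308 ,  0.0398]), np.float64(0.008858688326987331)) (array([ 0.4342, -0.31  ,  0.0442]), np.float64(0.0008006866400394421)) [ 0.4342 -0.3096  0.046 ]
```

```bash
python3 mv.py .43 -.2 .25 180 0 0  .4785 -.3065 .17 180 0 3.5  .4785 -.3065 .071 180 0 3.5
```

```text
[ 0.      0.     -0.0583] [0.194 0.426 0.32 ]
[ 0.      0.     -0.0583] [0.194 0.426 0.716]
```

Call:
servo_tool:
  targets:
    - [[0,0,-0.0583,0.1,0.2,0.16,-1],[0,0,-0.0583,0.194,0.426,0.32,-1],[0,0,-0.0583,0.194,0.426,0.32,-1],[0,0,-0.0583,0.194,0.426,0.32,-1]]

```text
clock: 10.52
eef_pos: [0.4781, -0.3057, 0.1704]
tool_rot: [-179.9, 0.1, 3.5]
ft_force: [0.1, -0.3, 1.1]
finger_gap: 0.0857
gripper_force: 0.0
```

```bash
python3 look.py w5; python3 -c "
import cv2;a=cv2.imread('pics/w5.png');cv2.imwrite('pics/w5b.png',cv2.resize(a,(600,450)))
from h import *;import pickle;K=pickle.load(open('Kw5.pkl','rb'))
print([proj(K,p)*600/512 for p in [(.4955,-.3055,.107),(.4785,-.3065,.0895),(.429,-.3095,.04)]])"
```

```text
[ 0.4783 -0.3053  0.1716] [-179.9498    0.0227    3.552 ] 10.575
[array([300.22383422, 219.32251004]), array([299.9046966 , 237.46478435]), array([299.36326   , 276.09614608])]
```

View pics/w5b.png

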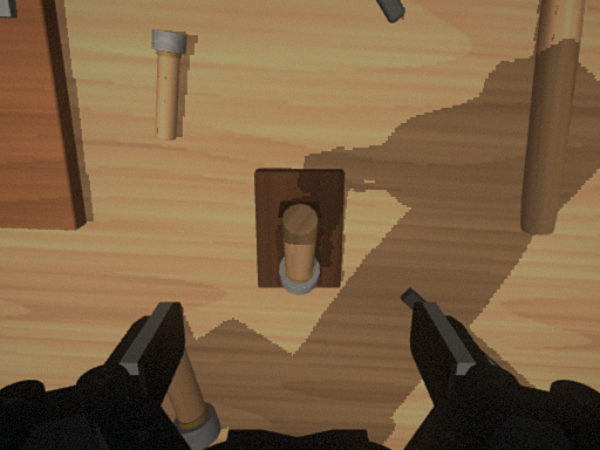

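The handle end shows at (300,218) against a predicted (300,219), and the foot is at (300,275), so it is aligned. Descending to grip.

Call:
servo_tool:
  targets:
    - [[0,0,0,0,0,0.2,-0.5],[0,0,0,0,0,0.3,-0.3],[0,0,0,0,0,0.396,-0.2],[0,0,0,0,0,0.396,-0.2],[0,0,0,0,0,0.396,1],[0,0,0,0,0,0.396,1],[0,0,0,0,0,0.396,1],[0,0,0,0,0,0.396,1],[0,0,0,0,0,0.396,1],[0,0,0,0,0,0.396,1]]
  force: 70

```text
clock: 11.82
eef_pos: [0.4797, -0.3068, 0.0746]
tool_rot: [179.9, -0.2, 3.5]
ft_force: [-0.3, 2.3, 6.7]
finger_gap: 0.0179
gripper_force: 68.2
```

```bash
python3 mv.py .4785 -.3065 .071 180 0 3.5  .4785 -.3065 .19 180 0 3.5  .5127 -.0762 .19 180 -45 3.5
python3 mv.py .5127 -.0762 .19 180 -45 3.5  .5127 -.0762 .085 180 -45 3.5 .5127 -.0762 .081 180 -45 3.5
```

```text
[0. 0. 0.] [ 0.     0.    -0.476]
[0.   0.75 0.  ] [ 0.1928 -0.9111 -0.476 ]
[0. 0. 0.] [-0.297 -0.     0.297]
[0. 0. 0.] [-0.3083 -0.      0.3083]
```

Call:
servo_tool:
  targets:
    - [[0,0,0,0,0,-0.06,1],[0,0,0,0,0,-0.15,1],[0,0,0,0,0,-0.3,1],[0,0,0,0,0,-0.476,1],[0,0,0,0,0,-0.476,1],[0,0,0,0,0,-0.476,1]]

```text
clock: 12.58
eef_pos: [0.4779, -0.3063, 0.1912]
tool_rot: [-180.0, 0.0, 3.5]
ft_force: [0.2, 1.1, -2.2]
finger_gap: 0.0183
gripper_force: 68.6
```

Call:
servo_tool:
  targets:
    - [[0,0.15,0,0.04,-0.18,0,1],[0,0.3,0,0.08,-0.36,0,1],[0,0.45,0,0.12,-0.55,0,1],[0,0.6,0,0.16,-0.73,0,1],[0,0.75,0,0.1928,-0.9111,0,1],[0,0.75,0,0.1928,-0.9111,0,1],[0,0.75,0,0.1928,-0.9111,0,1],[0,0.75,0,0.1928,-0.9111,0,1]]

```text
clock: 13.58
eef_pos: [0.5143, -0.0772, 0.1928]
tool_rot: [179.9, -45.1, 3.5]
ft_force: [-0.7, 0.4, -0.8]
finger_gap: 0.0179
gripper_force: 68.8
```

```bash
cat > ax.py <<'E'
# stylus handle axis (wood colour between foot and fingers) in side & scene -> view crop around expected stylus
import sys
from h import *
P=np.array([float(x) for x in sys.argv[2:5]]); ims=[]
for n in ['side','scene']:
    im,K=cam(n); u,v=proj(K,P).astype(int); print(n,u,v, proj(K,P+[0,0,.04])-proj(K,P))
    c=im[max(v-45,0):v+45,max(u-45,0):u+45]; ims.append(cv2.resize(cv2.convertScaleAbs(c,alpha=1.6),(400,400),interpolation=cv2.INTER_CUBIC))
cv2.imwrite(f'pics/{sys.argv[1]}.png',np.hstack(ims)); s=ctrl.sense(); print(s['eef_pos'],s['tool_rot'],s['clock'],s['qpos'])
E
python3 ax.py a1 .5013 -.0769 .17
```

```text
side 251 146 [  0.3842299  -13.42003336]
scene 259 157 [ -0.13263994 -11.72348906]
[ 0.51417683 -0.07736069  0.19273637] [179.92744627 -45.10068162   3.47854588] 13.675 [-16.72579389  -6.77831552 -47.60224455   5.87491394  14.09043776
 165.44283758]
```

View pics/a1.png

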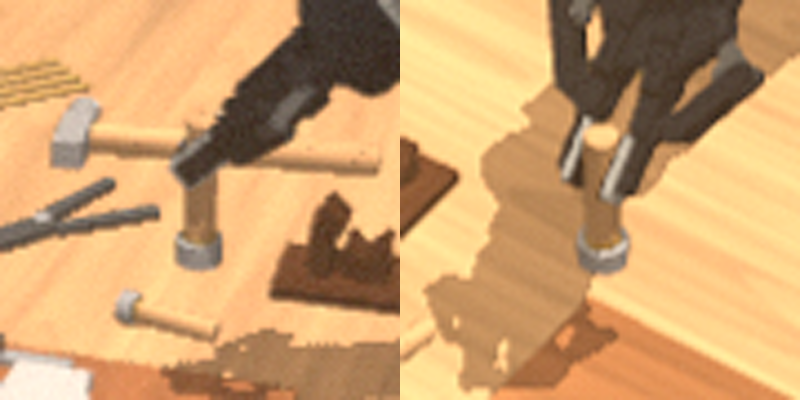

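The stylus hangs upright in the grip in both views: in the side half the handle is at (200,210) and the foot at (198,250); in the scene half the foot is at (603,250). Lowering it onto the board.

Call:
servo_tool:
  targets:
    - [[0,0,0,-0.06,0,0.06,1],[0,0,0,-0.15,0,0.15,1],[0,0,0,-0.22,0,0.22,1],[0,0,0,-0.27,0,0.27,1],[0,0,0,-0.3,0,0.3,1],[0,0,0,-0.306,0,0.306,1],[0,0,0,-0.31,0,0.31,1],[0,0,0,-0.31,0,0.31,1],[0,0,0,-0.31,0,0.31,1]]

```text
clock: 14.8
eef_pos: [0.5129, -0.0763, 0.0824]
tool_rot: [180.0, -45.1, 3.5]
ft_force: [0.7, -1.1, -1.8]
finger_gap: 0.0182
gripper_force: 68.8
```

Call:
servo_tool:
  targets:
    - [[0,0,0,-0.003,0,0.003,1],[0,0,0,-0.006,0,0.006,1],[0,0,0,-0.009,0,0.009,1],[0,0,0,-0.009,0,0.009,1]]

```text
clock: 15.3
eef_pos: [0.5129, -0.0761, 0.079]
tool_rot: [180.0, -45.1, 3.5]
ft_force: [-1.4, -0.5, 1.7]
finger_gap: 0.0185
gripper_force: 69.3
```

Call:
servo_tool:
  targets:
    - [[0,0,0,-0.002,0,0.002,1],[0,0,0,-0.004,0,0.004,1],[0,0,0,-0.004,0,0.004,1]]

```text
clock: 15.68
eef_pos: [0.5137, -0.0761, 0.079]
tool_rot: [180.0, -45.3, 3.6]
ft_force: [-7.6, 0.7, 13.0]
finger_gap: 0.0181
gripper_force: 70.0
```

Call:
servo_tool:
  targets:
    - [[0,0,0,0.004,0,-0.004,1],[0,0,0,0.004,0,-0.004,1],[0,0,0,0.004,0,-0.004,0.4],[0,0,0,0.004,0,-0.004,0.3],[0,0,0,0.004,0,-0.004,0],[0,0,0,0.004,0,-0.004,-0.3],[0,0,0,0.004,0,-0.004,-0.3],[0,0,0,0.004,0,-0.004,-0.3]]
  force: 30

```text
clock: 16.68
eef_pos: [0.5125, -0.0761, 0.0785]
tool_rot: [-180.0, -45.0, 3.5]
ft_force: [-0.1, -0.0, 0.2]
finger_gap: 0.0555
gripper_force: 0.0
```

Call:
servo_tool:
  targets:
    - [[0,0,0,0,0,-0.1,-0.3],[0,0,0,0,0,-0.25,-0.5],[0,0,0,0,0,-0.45,-0.5],[0,0,0,0,0,-0.6,-0.5],[0,0,0,0,0,-0.6,-0.5]]

```text
clock: 17.3
eef_pos: [0.4068, -0.0835, 0.1876]
tool_rot: [179.7, -45.3, 3.6]
ft_force: [-0.2, -0.2, -0.1]
finger_gap: 0.0641
gripper_force: 0.0
```

```bash
python3 ax.py a2 .5013 -.0769 .06; python3 look.py w6; python3 -c "
import cv2,numpy as np;a=cv2.imread('pics/a2.png');b=cv2.imread('pics/w6.png');cv2.imwrite('pics/a2b.png',np.hstack([cv2.resize(a,(530,265)),cv2.resize(b,(270,265))]))"
```

```text
side 250 181 [  0.35288184 -12.32513664]
scene 260 187 [ -0.11596614 -10.24976214]
[ 0.40700704 -0.08299949  0.18516467] [179.8988154  -45.11420787   3.53115917] 17.4 [-26.45403234 -20.16741551 -56.9525099   12.16343244  20.64450556
 157.85871871]
[ 0.4068 -0.0826  0.1842] [-179.9996  -44.9946    3.4904] 17.45
```

```bash
cat > seg.py <<'E'
# segment tan handle + grey foot against the red board, near expected stylus, in side & scene
import sys
from h import *
np.set_printoptions(precision=4,suppress=True)
x,y=float(sys.argv[1]),float(sys.argv[2]); rays={}
for n in ['side','scene']:
    im,K=cam(n); hsv=cv2.cvtColor(im,cv2.COLOR_BGR2HSV); t=proj(K,[x,y,.113]);b=proj(K,[x,y,.018])
    m=np.zeros(im.shape[:2],np.uint8); m[int(t[1])-9:int(b[1])+9,int(t[0])-13:int(t[0])+14]=1
    board=(hsv[...,0]<13)&(hsv[...,1]>110)
    g=((~board)&(hsv[...,2]>55)&(m>0)).astype(np.uint8)
    N,lab,st,ce=cv2.connectedComponentsWithStats(g); i=1+np.argmax(st[1:,4]); g=lab==i
    vs=np.where(g.any(1))[0]; rows=[(v,np.where(g[v])[0].min(),np.where(g[v])[0].max()) for v in vs[::3]]
    print(n,'pred top',t,'bot',b,'rows',[tuple(map(int,r)) for r in rows],'last',vs[-1])
E
python3 seg.py .5013 -.0769; python3 - <<'E'
from h import *
import cv2
for n,(u,v) in {'side':(250,181),'scene':(260,187)}.items():
    im,K=cam(n); h=cv2.cvtColor(im,cv2.COLOR_BGR2HSV); print(n,[tuple(map(int,h[v,x])) for x in range(u-12,u+13,3)])
E
```

```text
side pred top [250.6508 165.0441] bot [249.8216 194.0051] rows [(156, 237, 263), (159, 237, 263), (162, 237, 263), (165, 237, 263), (168, 237, 263), (171, 237, 263), (174, 237, 263), (177, 237, 263), (180, 237, 263), (183, 240, 263), (186, 247, 263), (189, 245, 255), (192, 245, 254), (195, 245, 254)] last 197
scene pred top [259.8627 173.5911] bot [260.1337 197.5379] rows [(164, 246, 272), (167, 246, 272), (170, 246, 272), (173, 246, 272), (176, 246, 272), (179, 246, 272), (182, 246, 272), (185, 246, 272), (188, 246, 272), (191, 246, 272), (194, 246, 270), (197, 246, 271), (200, 246, 272), (203, 246, 272)] last 205
side [(17, 116, 172), (16, 123, 172), (16, 123, 170), (14, 126, 119), (14, 133, 109), (14, 121, 103), (14, 129, 160), (14, 126, 170), (14, 131, 163)]
scene [(14, 143, 152), (12, 158, 145), (13, 158, 144), (13, 142, 104), (14, 132, 104), (14, 131, 109), (13, 159, 138), (13, 158, 137), (13, 156, 141)]
```

```bash
python3 - <<'E'
from h import *
np.set_printoptions(precision=4,suppress=True)
x,y=.5013,-.0769
for n in ['side','scene']:
    im,K=cam(n); h=cv2.cvtColor(im,cv2.COLOR_BGR2HSV); t=proj(K,[x,y,.113]);b=proj(K,[x,y,.018])
    g=(h[...,2]<128)|(h[...,1]<85); u0=int(b[0]); print(n,t,b)
    for v in range(int(t[1])-5,int(b[1])+8,3): print(v,''.join('#' if g[v,u] else '.' for u in range(u0-14,u0+15)), u0-14)
E
```

```text
side [250.6508 165.0441] [249.8216 194.0051]
160 ............................. 235
163 ............................. 235
166 #............................ 235
169 ##...........######.......... 235
172 ######......#######.......... 235
175 ........############......... 235
178 ............#######.......... 235
181 ............#######.......... 235
184 ............#######.......... 235
187 ...........#########......... 235
190 ..........############......# 235
193 ..........###########.......# 235
196 ..........###########......## 235
199 ...............##.........### 235
scene [259.8627 173.5911] [260.1337 197.5379]
168 #####............#####..####. 246
171 ##..................####.#### 246
174 .....................######## 246
177 ...........#.....#...######## 246
180 ...........#######...####.... 246
183 ...........#######........... 246
186 ...........########.......... 246
189 ...........########.......... 246
192 ..........########........... 246
195 ##################.#......... 246
198 ...##################........ 246
201 ..........########........... 246
204 ............................. 246
```

Row masks put the handle centred over the foot in both views, within about 1 px of the prediction, so the stylus stands upright where planned. Turning the tool to yaw 91.75, aligned with the fixture, to regrasp from above.

```bash
python3 mv.py .4068 -.0827 .1833 180 -45 3.5  .43 -.08 .22 180 0 45
python3 mv.py .43 -.08 .22 180 0 45 .5013 -.0767 .18 180 0 91.75
python3 mv.py .5013 -.0767 .18 180 0 91.75 .5013 -.0767 .066 180 0 91.75
python3 - <<'E'
import numpy as np
from scipy.interpolate import CubicSpline
y=np.arange(-90,91,10);x=[20,19.7,17.6,13.8,10.6,10.4,13.3,17.7,21.7,23.5,22.4,18.7,13,5.8,-1.9,-9,-14.4,-17.4,-18]
s=CubicSpline(y,x);Y=np.linspace(-90,90,2000);X=s(Y)
for c in range(-80,86,5):
    m=abs(Y-c)<15; print(c,round(float(np.min(X[m]-np.sqrt(225-(Y[m]-c)**2))),1),end=' | ')
E
```

```text
[ 0.2714 -0.7162 -0.6551] [ 0.1698 -0.0051 -0.0378]
[ 0.      0.     -0.7792] [0.211  0.1923 0.16  ]
[0. 0. 0.] [ 0.    -0.     0.456]
-80 4.6 | -75 3.4 | -70 1.7 | -65 -0.4 | -60 -2.2 | -55 -3.7 | -50 -4.6 | -45 -4.9 | -40 -4.7 | -35 -3.9 | -30 -2.6 | -25 -0.9 | -20 1.2 | -15 3.5 | -10 5.7 | -5 7.5 | 0 8.5 | 5 8.1 | 10 6.7 | 15 4.4 | 20 1.6 | 25 -1.8 | 30 -5.4 | 35 -9.3 | 40 -13.1 | 45 -16.9 | 50 -20.4 | 55 -23.5 | 60 -26.3 | 65 -28.6 | 70 -30.4 | 75 -31.7 | 80 -32.6 | 85 -33.0 |
```

Call:
servo_tool:
  targets:
    - [[0.045,-0.12,-0.11,0.03,0,-0.01,-0.5],[0.09,-0.24,-0.22,0.06,0,-0.02,-0.5],[0.14,-0.36,-0.33,0.09,0,-0.03,-0.5],[0.18,-0.48,-0.44,0.12,0,-0.0378,-0.5],[0.23,-0.6,-0.55,0.15,-0.005,-0.0378,-0.5],[0.2714,-0.7162,-0.6551,0.1698,-0.0051,-0.0378,-0.5],[0.2714,-0.7162,-0.6551,0.1698,-0.0051,-0.0378,-0.5],[0.2714,-0.7162,-0.6551,0.1698,-0.0051,-0.0378,-0.5]]

```text
clock: 18.75
eef_pos: [0.4292, -0.0797, 0.2202]
tool_rot: [-179.9, 0.0, 45.0]
ft_force: [-0.1, 0.8, -0.9]
finger_gap: 0.0641
gripper_force: 0.0
```

Call:
servo_tool:
  targets:
    - [[0,0,-0.16,0.05,0.05,0,-0.5],[0,0,-0.32,0.1,0.09,0,-0.5],[0,0,-0.48,0.15,0.14,0.04,-0.5],[0,0,-0.64,0.211,0.1923,0.1,-0.5],[0,0,-0.7792,0.211,0.1923,0.16,-0.5],[0,0,-0.7792,0.211,0.1923,0.16,-0.5],[0,0,-0.7792,0.211,0.1923,0.16,-0.5]]

```text
clock: 19.62
eef_pos: [0.5005, -0.077, 0.1821]
tool_rot: [179.9, -0.0, 91.6]
ft_force: [-0.6, -0.1, 0.4]
finger_gap: 0.0645
gripper_force: 0.0
```

```bash
python3 look.py w7; python3 - <<'E'
import cv2,pickle
from h import *
K=pickle.load(open('Kw7.pkl','rb'));b=cv2.imread('pics/w7.png')
print([proj(K,p)*600/512 for p in [(.5013,-.0767,.113),(.5013,-.0767,.018)]])
cv2.imwrite('pics/w7b.png',cv2.resize(b,(600,450)))
E
```

```text
[ 0.5009 -0.0769  0.1823] [179.8999   0.0041  91.6002] 19.675
[array([295.87617072, 244.13188458]), array([296.00181705, 201.17082501])]
```

View pics/w7b.png

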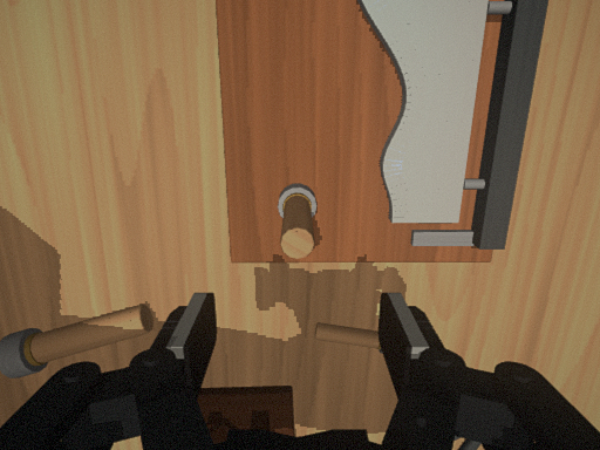

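The handle top shows at (298,243) against a predicted (296,244), about 1 mm off. The template's narrow corner is at (391,222). Descending and gripping.

Call:
servo_tool:
  targets:
    - [[0,0,0,0,0.004,0.15,-0.5],[0,0,0,0,0.004,0.3,-0.5],[0,0,0,0,0.004,0.4,-0.3],[0,0,0,0,0.004,0.45,-0.2],[0,0,0,0,0.004,0.45,-0.2],[0,0,0,0,0.004,0.45,0.3],[0,0,0,0,0.004,0.45,1],[0,0,0,0,0.004,0.45,1],[0,0,0,0,0.004,0.45,1],[0,0,0,0,0.004,0.45,1],[0,0,0,0,0.004,0.45,1]]
  force: 60

```text
clock: 21.05
eef_pos: [0.5031, -0.0767, 0.0701]
tool_rot: [179.9, 0.0, 91.7]
ft_force: [-0.7, -0.1, 6.3]
finger_gap: 0.0188
gripper_force: 58.5
```

```bash
python3 - <<'E'
from h import *
import pickle
np.set_printoptions(precision=4,suppress=True)
K=pickle.load(open('Kw7.pkl','rb'));k=512/600
n=onz(K,391.5*k,222.5*k,.031);y=np.radians(1.8);M=np.array([[np.cos(y),-np.sin(y)],[np.sin(y),np.cos(y)]])
print('narrow',n,'origin',n[:2]-M@[.02,-.09],'handle top',onz(K,298*k,243*k,.113))
s=ctrl.sense();p=s['eef_pos'];print(s['eef_pos'],s['ft_force'],'fix',M.T@(p[:2]-[.554,-.0003]))
E
```

```text
narrow [ 0.5761 -0.0884  0.031 ] origin [0.5533 0.0009] handle top [ 0.5025 -0.076   0.113 ]
[ 0.5031 -0.0767  0.0701] [-0.7129 -0.0586  6.3423] fix [-0.0533 -0.0748]
```

Call:
servo_tool:
  targets:
    - [[0,0,0,0,0,-0.009,1],[0,0,0,0,0,-0.009,1],[0,0,0,-0.021,0.05,-0.009,1],[0,0,0,-0.021,0.1,-0.009,1],[0,0,0,-0.021,0.15,-0.009,1],[0,0,0,-0.021,0.18,-0.009,1],[0,0,0,-0.021,0.18,-0.009,1],[0,0,0,-0.021,0.18,-0.009,1],[0,0,0,-0.021,0.18,-0.009,1]]

```text
clock: 22.18
eef_pos: [0.5468, -0.0804, 0.071]
tool_rot: [-180.0, -0.0, 91.7]
ft_force: [0.5, 0.1, -1.2]
finger_gap: 0.0185
gripper_force: 58.6
```

```bash
cat > ft.py <<'E'
from h import *
import pickle
np.set_printoptions(precision=4,suppress=True)
F=[];P=[];T=[]
for i in range(6):
    viewer.camera('side'); s=ctrl.sense();F.append(s['ft_force']);P.append(s['eef_pos']);T.append(s['moment'])
y=np.radians(1.75);M=np.array([[np.cos(y),-np.sin(y)],[np.sin(y),np.cos(y)]])
p=np.mean(P,0);print('F',np.mean(F,0),np.std(F,0),'P',p,'fix',M.T@(p[:2]-[.5537,-.0003]),s['clock'],'rot',s['tool_rot'],'mom',np.mean(T,0))
im,K=cam('wrist');import sys;cv2.imwrite(f'pics/{sys.argv[1]}.png',im);pickle.dump(K,open(f'K{sys.argv[1]}.pkl','wb'))
E
python3 ft.py w8
```

```text
F [-0.0457 -0.1106 -1.6221] [0.3582 0.5535 0.5542] P [ 0.547  -0.0804  0.0711] fix [-0.0091 -0.0799] 22.475 rot [179.9946  -0.0023  91.7478] mom [-0.0206 -0.0108  0.0289]
```

Call:
servo_tool:
  targets:
    - [[0,0,0,0,0.02,0,1],[0,0,0,0,0.04,0,1],[0,0,0,0,0.055,0,1],[0,0,0,0,0.064,0,1],[0,0,0,0,0.072,0,1],[0,0,0,0,0.072,0,1],[0,0,0,0,0.072,0,1]]

```text
clock: 23.4
eef_pos: [0.5646, -0.0799, 0.0708]
tool_rot: [-179.9, -0.0, 91.7]
ft_force: [-3.0, -0.5, 0.0]
finger_gap: 0.0188
gripper_force: 58.8
```

```bash
python3 ft.py w9
```

```text
F [-3.1396 -0.6105 -1.1156] [0.0978 0.4109 0.3065] P [ 0.5648 -0.0799  0.0708] fix [ 0.0086 -0.0799] 23.7 rot [-179.9582   -0.005    91.7504] mom [-0.1115  0.8443 -0.0074]
```

```bash
cat > path.py <<'E'
# path.py c0 press0 c1 press : rows from current (centre y c0, pressed press0) to c1
import sys,numpy as np
from scipy.interpolate import CubicSpline
y=np.arange(-90,91,10);x=[20,19.7,17.6,13.8,10.6,10.4,13.3,17.7,21.7,23.5,22.4,18.7,13,5.8,-1.9,-9,-14.4,-17.4,-18]
Y=np.linspace(-90,90,4000);X=CubicSpline(y,x)(Y)
def off(c): m=abs(Y-c)<15; return np.min(X[m]-np.sqrt(225-(Y[m]-c)**2))
c0,p0,c1,p=map(float,sys.argv[1:5])
print([[0,0,0,round((c-c0)/250,3),round((off(c)+p-off(c0)-p0)/250,4),0,1] for c in np.arange(c0+4,c1+.1,4)])
E
python3 path.py -80 5.1 -28 4.5
```

```text
[[0, 0, 0, np.float64(0.016), np.float64(-0.0058), 0, 1], [0, 0, 0, np.float64(0.032), np.float64(-0.011), 0, 1], [0, 0, 0, np.float64(0.048), np.float64(-0.0173), 0, 1], [0, 0, 0, np.float64(0.064), np.float64(-0.0237), 0, 1], [0, 0, 0, np.float64(0.08), np.float64(-0.0295), 0, 1], [0, 0, 0, np.float64(0.096), np.float64(-0.0343), 0, 1], [0, 0, 0, np.float64(0.112), np.float64(-0.0378), 0, 1], [0, 0, 0, np.float64(0.128), np.float64(-0.0398), 0, 1], [0, 0, 0, np.float64(0.144), np.float64(-0.0404), 0, 1], [0, 0, 0, np.float64(0.16), np.float64(-0.0395), 0, 1], [0, 0, 0, np.float64(0.176), np.float64(-0.0372), 0, 1], [0, 0, 0, np.float64(0.192), np.float64(-0.0335), 0, 1], [0, 0, 0, np.float64(0.208), np.float64(-0.0285), 0, 1]]
```

Call:
servo_tool:
  targets:
    - [[0,0,0,0.016,-0.0055,0,1],[0,0,0,0.032,-0.011,0,1],[0,0,0,0.048,-0.0173,0,1],[0,0,0,0.064,-0.0237,0,1],[0,0,0,0.08,-0.0295,0,1],[0,0,0,0.096,-0.0343,0,1],[0,0,0,0.112,-0.0378,0,1],[0,0,0,0.128,-0.0398,0,1],[0,0,0,0.144,-0.0404,0,1],[0,0,0,0.16,-0.0395,0,1],[0,0,0,0.176,-0.0372,0,1],[0,0,0,0.176,-0.0372,0,1]]

```text
clock: 25.25
eef_pos: [0.5547, -0.0352, 0.071]
tool_rot: [180.0, -0.1, 91.8]
ft_force: [-2.1, 0.3, -1.9]
finger_gap: 0.0184
gripper_force: 58.7
```

```bash
python3 ft.py w10; python3 path.py -36 4.5 32 4.5 | sed 's/np.float64(\([-.0-9]*\))/\1/g'
```

```text
F [-2.82    1.7297 -1.6855] [0.6218 0.6863 0.5413] P [ 0.5546 -0.0354  0.071 ] fix [-0.0002 -0.0351] 25.55 rot [179.9971  -0.0952  91.7724] mom [0.4627 0.7493 0.0229]
[[0, 0, 0, 0.016, 0.0037, 0, 1], [0, 0, 0, 0.032, 0.0087, 0, 1], [0, 0, 0, 0.048, 0.0147, 0, 1], [0, 0, 0, 0.064, 0.0215, 0, 1], [0, 0, 0, 0.08, 0.0287, 0, 1], [0, 0, 0, 0.096, 0.0359, 0, 1], [0, 0, 0, 0.112, 0.0426, 0, 1], [0, 0, 0, 0.128, 0.0478, 0, 1], [0, 0, 0, 0.144, 0.0504, 0, 1], [0, 0, 0, 0.16, 0.0498, 0, 1], [0, 0, 0, 0.176, 0.0461, 0, 1], [0, 0, 0, 0.192, 0.04, 0, 1], [0, 0, 0, 0.208, 0.0322, 0, 1], [0, 0, 0, 0.224, 0.0229, 0, 1], [0, 0, 0, 0.24, 0.0123, 0, 1], [0, 0, 0, 0.256, 0.0008, 0, 1], [0, 0, 0, 0.272, -0.0113, 0, 1]]
```

Call:
servo_tool:
  targets:
    - [[0,0,0,0.016,0.0037,0,1],[0,0,0,0.032,0.0087,0,1],[0,0,0,0.048,0.0147,0,1],[0,0,0,0.064,0.0215,0,1],[0,0,0,0.08,0.0287,0,1],[0,0,0,0.096,0.0359,0,1],[0,0,0,0.112,0.0426,0,1],[0,0,0,0.128,0.0478,0,1],[0,0,0,0.144,0.0504,0,1],[0,0,0,0.16,0.0498,0,1],[0,0,0,0.176,0.0461,0,1],[0,0,0,0.192,0.04,0,1],[0,0,0,0.208,0.0322,0,1],[0,0,0,0.208,0.0322,0,1]]

```text
clock: 27.35
eef_pos: [0.5609, 0.0163, 0.0711]
tool_rot: [180.0, -0.0, 91.8]
ft_force: [-3.3, -3.0, -1.6]
finger_gap: 0.0187
gripper_force: 58.8
```

```bash
python3 ft.py w11; python3 path.py 16 4.5 84 4.5 | sed 's/np.float64(\([-.0-9]*\))/\1/g'
```

```text
F [-2.5696 -2.3575 -1.3478] [0.39   0.4096 0.8455] P [0.5611 0.0162 0.0711] fix [0.0079 0.0163] 27.65 rot [179.9973  -0.0282  91.7514] mom [-0.6315  0.6989 -0.0195]
[[0, 0, 0, 0.016, -0.0093, 0, 1], [0, 0, 0, 0.032, -0.0199, 0, 1], [0, 0, 0, 0.048, -0.0314, 0, 1], [0, 0, 0, 0.064, -0.0435, 0, 1], [0, 0, 0, 0.08, -0.0559, 0, 1], [0, 0, 0, 0.096, -0.0682, 0, 1], [0, 0, 0, 0.112, -0.0802, 0, 1], [0, 0, 0, 0.128, -0.0917, 0, 1], [0, 0, 0, 0.144, -0.1024, 0, 1], [0, 0, 0, 0.16, -0.1121, 0, 1], [0, 0, 0, 0.176, -0.1208, 0, 1], [0, 0, 0, 0.192, -0.1282, 0, 1], [0, 0, 0, 0.208, -0.1345, 0, 1], [0, 0, 0, 0.224, -0.1395, 0, 1], [0, 0, 0, 0.24, -0.1433, 0, 1], [0, 0, 0, 0.256, -0.1459, 0, 1], [0, 0, 0, 0.272, -0.1475, 0, 1]]
```

Call:
servo_tool:
  targets:
    - [[0,0,0,0.016,-0.0093,0,1],[0,0,0,0.032,-0.0199,0,1],[0,0,0,0.048,-0.0314,0,1],[0,0,0,0.064,-0.0435,0,1],[0,0,0,0.08,-0.0559,0,1],[0,0,0,0.096,-0.0682,0,1],[0,0,0,0.112,-0.0802,0,1],[0,0,0,0.128,-0.0917,0,1],[0,0,0,0.144,-0.1024,0,1],[0,0,0,0.16,-0.1121,0,1],[0,0,0,0.176,-0.1208,0,1],[0,0,0,0.192,-0.1282,0,1],[0,0,0,0.208,-0.1345,0,1],[0,0,0,0.224,-0.1395,0,1],[0,0,0,0.24,-0.1433,0,1],[0,0,0,0.24,-0.1433,0,1]]

```text
clock: 29.7
eef_pos: [0.5232, 0.0759, 0.071]
tool_rot: [-180.0, -0.1, 91.8]
ft_force: [-2.8, -0.0, -2.4]
finger_gap: 0.0186
gripper_force: 58.8
```

```bash
python3 ft.py w12
```

```text
F [-3.089   0.547  -1.7527] [0.4561 0.9456 0.274 ] P [0.5234 0.0757 0.071 ] fix [-0.028   0.0769] 30.0 rot [-179.9949   -0.095    91.7733] mom [0.0645 0.7896 0.0214]
```

Call:
servo_tool:
  targets:
    - [[0,0,0,0,-0.02,0,1],[0,0,0,0,-0.05,0,1],[0,0,0,0,-0.09,0,1],[0,0,0,0,-0.13,0,1],[0,0,0,0,-0.16,0,1],[0,0,0,0,-0.16,0.002,1],[0,0,0,0,-0.16,0.004,1],[0,0,0,0,-0.16,0.004,1],[0,0,0,0,-0.16,0.004,1]]

```text
clock: 31.18
eef_pos: [0.4839, 0.0737, 0.0702]
tool_rot: [180.0, -0.0, 91.7]
ft_force: [0.1, -0.6, -0.2]
finger_gap: 0.0187
gripper_force: 58.9
```

```bash
python3 ft.py w13
```

```text
F [ 0.6669  0.2968 -0.4636] [0.5029 0.3522 0.3018] P [0.4839 0.0737 0.0702] fix [-0.0675  0.0761] 31.475 rot [179.9555  -0.0075  91.7493] mom [ 0.0257 -0.1451 -0.007 ]
```

Just touching the board. Opening and rising.

Call:
servo_tool:
  targets:
    - [[0,0,0,0,0,0.001,1],[0,0,0,0,0,0.001,0.4],[0,0,0,0,0,0.001,0.3],[0,0,0,0,0,0.001,0.1],[0,0,0,0,0,0.001,-0.2],[0,0,0,0,0,0.001,-0.3],[0,0,0,0,0,0.001,-0.3],[0,0,0,0,0,-0.06,-0.3],[0,0,0,0,0,-0.2,-0.3],[0,0,0,0,0,-0.4,-0.3],[0,0,0,0,0,-0.55,-0.3],[0,0,0,0,0,-0.55,-0.3],[0,0,0,0,0,-0.55,-0.3],[0,0,0,0,0,-0.55,-0.3]]
  force: 30

```text
clock: 33.28
eef_pos: [0.4824, 0.0735, 0.206]
tool_rot: [-179.8, 0.0, 91.8]
ft_force: [1.2, -0.2, -0.9]
finger_gap: 0.0554
gripper_force: 0.0
```

```bash
python3 - <<'E'
from h import *
np.set_printoptions(precision=4,suppress=True)
x,y=.4845,.0737
for n in ['side','scene']:
    im,K=cam(n); h=cv2.cvtColor(im,cv2.COLOR_BGR2HSV); t=proj(K,[x,y,.113]);b=proj(K,[x,y,.018])
    g=(h[...,2]<128)|(h[...,1]<85); u0=int(b[0]); print(n,t,b,proj(K,[.5337,.0895,.031]))
    for v in range(int(t[1])-6,int(b[1])+10,3): print(v,''.join('#' if g[v,u] else '.' for u in range(u0-16,u0+17)), u0-16)
im,K=cam('wrist'); c=[proj(K,[x,y,z]) for z in (.113,.018)]; print('wrist',c)
g=cv2.cvtColor(im,cv2.COLOR_BGR2HSV); u0,v0=c[0].astype(int)
for v in range(v0-60,v0+30,5): print(v,' '.join(f'{int(g[v,u,0]):2d}/{int(g[v,u,2])//10:2d}' for u in range(u0-30,u0+31,5)))
s=ctrl.sense();print(s['clock'],s['eef_pos'],s['ft_force'])
E
```

```text
side [240.8256 193.9634] [240.2942 224.6552] [220.4167 220.6097]
187 ################################# 224
190 ################################# 224
193 ###############.....############# 224
196 ##############..#....########.... 224
199 #############################.... 224
202 #############################.... 224
205 ################################# 224
208 ########.######################## 224
211 .............#########.########## 224
214 .............###########.###..### 224
217 ............###########......#### 224
220 ...........############....#####. 224
223 ...........############...#####.. 224
226 ...........############..#####... 224
229 ............##.#.......####..##.# 224
232 ..........###........######...### 224
scene [312.5727 195.7863] [309.8899 219.4244] [304.9544 231.4749]
189 ................................. 293
192 ................................. 293
195 ................................. 293
198 ................#................ 293
201 ##..............########......... 293
204 ...............########.......... 293
207 ###............########.......... 293
210
[... 1187 characters left out ...]
3/13 11/13 12/14 15/ 9 17/17 15/12 15/16 15/ 8 11/ 9 12/14 11/13 11/14
191 13/13 13/13 11/13 12/14 20/17 18/16 18/17 16/16 14/17 12/ 9 12/14 11/14 12/14
196 12/13 11/13 13/13 11/14 18/16 17/16 18/16 19/16 18/17 11/ 8 11/10 13/14 12/14
201 12/12 14/13 12/13 12/14 19/16 17/16 16/16 17/16 18/16 11/ 9 12/14 12/14 12/14
206 12/12 12/12 12/13 12/14 12/13 16/16 19/16 15/16 11/13 11/13 12/14 12/14 12/15
211 13/13 12/13 12/13 12/14 11/13 12/13 12/12 12/14 11/13 13/13 12/14 12/14 12/14
216 12/12 11/13 11/13 11/14 13/ 8 12/13 11/12 12/14 11/13 12/13 11/14 11/13 12/14
221 12/13 12/13 12/14 11/ 9 12/ 8 11/ 9 12/13 12/13 11/13 13/13 12/13 11/14 11/14
33.425 [0.4828 0.0736 0.2064] [ 0.7438 -1.2025  0.202 ]
```

All views show the stylus standing where predicted: the top disc in the wrist view is at about (254,197), matching the prediction. The robot is clear, so I'm handing in.

```bash
python3 -c "
from plant import finish_job
print(finish_job())"
```

```text
the job is handed in; nothing more can be done
None
```

The job is handed in at about 33 s, with no verdict returned: the barrel stands upright in the tray, the stylus made one narrow-to-wide pass with the template pressed about 4–5 mm at each of the four points where I stopped to measure the force, and it now stands released on the board clear of the template; I steered clear of the hammer, bell and pliers but did not re-check them at the end.

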